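# Change the worn drive shaft of a seed sample mill

## Robot

A 6-joint arm with a two-finger parallel gripper is mounted at the origin on the work surface. World frame = base frame: x ahead of the robot, y to its left, z up, the work surface at z = 0. Lengths are in m, angles in rad, forces in N, time in s.
With the tool pointing down it reaches from about 0.35 to 0.975 m from the base axis. Payload 4.9 kg.
Tool frame: the origin (TCP) lies at the very end of the fingers, on their centre line; the grasp point (between the pads) lies ctrl.grip_point_offset behind it (ctrl.grip_point_offset is the distance from the TCP to the grasp point, in m); z points along the fingers, y is the line along which they close (so a half turn about z gives the same grasp; the last joint's range is limited). The gripper opens to 85 mm and grips with 20 to 120 N. Pads are 22 mm wide; open, the fingers measure 114 mm over their backs; the gripper's body (76 mm by 85 mm) begins 54 mm behind the grasp point. The pads swing forward as they close: fully open they stand 13 mm farther back than shut.
Start: joints at [1.075, 0.053, 1.613, -0, 1.476, -0.119], TCP at [0.23, 0.581, 0.231] pointing down, gripper open.
Joint ranges: [-3.01, 3.01], [-1.01, 2.22], [0.06, 2.58], [-1.02, 4.17], [0.09, 2.62], [-3.14, 3.14]. Speed limits (rad/s): [2.57, 2.57, 3.14, 3.14, 3.14, 3.14].

## Interface

Orientations are given as a rotation vector (axis times angle).
In Python, from station import ctrl gives the robot as it stands. The module is installed in compiled form; this text tells all that it offers.
- The arm moves only by the tool drive_tool, never from a script. Its argument "steps" is a list of rows, each an object with "translation": the shift along the tool's x, y, z normalised to -1 to 1, where 1 is 4 cm, a list of three; "angular": the turn, a rotation vector about the tool's x, y, z normalised to -1 to 1, where 1 is 8 degrees, a list of three; "gripper": the opening, from 0 (shut) to 1 (fully open). In form: [{"translation": [dx, dy, dz], "angular": [wx, wy, wz], "gripper": gripper}, ...]. A call has 1 to 8 rows; each row shifts and turns the commanded pose from where the row before left it, along the tool's axes as they then stand; what a row does not reach is not made up. A row lasts 1/8 s, in which the tool goes at most 62.5 mm and 10.7 degrees, less where a joint would pass 70% of its speed; a pose out of reach is approached as far as the arm can. A call with a number of a shift or a turn outside -1 to 1 is refused whole. A call with a gripper value outside its range is refused whole. The fingers move at their own pace and stop on an object; "force" is the grip in N (left out, the last holds). Time passes only in rows, so rows that do not move let the fingers close. It gives the time, the measured TCP pose, the force, the opening and the grip force at its end, in the units of the state.
- ctrl.get_obs(): the state, without advancing time (a new reading comes with each control period).
- ctrl.get_image(name): name is "scene" or "top" or "wrist"; returns a dict with "color" (384x512x3 uint8, red, green, blue), "depth" (384x512 float32, m along the optical axis (not along the pixel's ray), 0 where there is no reading), "fx", "fy", "cx", "cy" (pixels), "R" (3x3) and "t" (3): a world point X has camera coordinates R X + t. Camera axes: x right, y down, z forward; pixel columns grow to the right and rows downward; lengths in m; the calibration is good to about 2 mm. A picture is of the moment at which its call begins.
- ctrl.finish_job(): hands the job in; it is judged then, once.
The state is a dict: "t": time; "q": joint angles; "dq": joint speeds; "effort": joint torques, N m; "tool_pos": TCP position; "tool_rot": TCP orientation; "contact_force": force on the tool from outside, world axes, zero at the start; "wrist_torque": the same for the moment, N m; "opening": finger opening in m; "grip_force": force on a finger pad.
Only numpy, scipy, OpenCV 4.12 (cv2) and the standard library are available. Lean on these libraries where they do the work, as an engineer would, in place of code of your own. Each camera call takes 0.05 s, during which the arm holds its last target. There are 200 camera calls.

## Task

The red-tabbed shaft in the sample mill's hub is worn out: pull it out and drop it into the wire reject basket, then take the green-tabbed keyed shaft from the wooden rack and push it into the hub, turning it until its key slips into the keyway, and keep pushing against the spring until the collar is fully home on the hub. Finish still gripping the green-tabbed shaft and holding it pressed fully home, do not let go (the spring would lift it). Leave the other things, the blue-tabbed arbor included, where they are; the basket stays standing about where it is.

Things in the scene. Friction and masses are not known exactly. Their poses are not given: they have to be found in the camera images.
- mill: Fixed grey mill drive: box 200 mm (its x, -80 to +120) by 160 mm (y), 45 mm high, black cover 70 mm high at its +x end. An upright steel hub, about 60 mm across, stands on it. Origin: on the table under the bore axis; z up. The keyway lies toward the mill's +x, where a 6 mm red mark is painted on the hub's top face, 24 to 30 mm from the axis.
- hub_mouth (a point): Centre of the bore at the hub's flat top face, 105 mm above the table; axes as the mill's. Bore 24.4 mm across (flats), with one keyway slot toward +x, 10 mm wide, reaching 18.5 mm from the axis, open at the top and over the whole depth. The bore edge is not chamfered.
- plunger (a joint): Spring plunger in the bore, 19 mm brass disc: top 36 mm below the hub face at 0, going down as the value grows (m, 0 to 0.010). It pushes up with 5 N at 0 and 9 N at 0.008. A shaft standing on it unpressed stays 8 mm proud; fully home (collar on the hub face) it reads about 0.008.
- worn: Worn shaft, 0.25 kg, copper coloured with a red tab, no key (sheared off), standing loose in the hub on the spring plunger, collar 8 mm above the hub face. Shank, collar and tab have the new shaft's sizes. Origin: centre of the foot; z up the shaft; tab 14 mm thick along y, 30 mm wide along x.
- worn_collar (a point): On the worn shaft's axis at the underside of its collar, 44 mm above its foot.
- new: New keyed shaft, 0.25 kg, steel with a green tab, upright in one of the two rack holes. From the foot up: 22 mm diameter shank, 44 mm long, chamfered foot; collar 44 mm diameter, 6 mm thick (44 to 50 mm); grip tab 36 mm high (50 to 86 mm), 14 mm thick along the shaft's y, 30 mm wide along x. Origin: centre of the foot; z up; the key is on the +x side.
- new_collar (a point): On the new shaft's axis at the underside of its collar, 44 mm above the foot; axes as the shaft's. The brass key is 7 mm wide, reaches 17 mm from the axis toward +x, and runs from 22 to 43 mm above the foot: the plain pilot below it goes 22 mm into the bore before the key meets the hub face. A red dot on the collar marks the key side.
- rack: Fixed wooden block 70 x 170 mm (x, y), 30 mm high, with two round 24 mm holes, 20 mm deep, at y = -50 and +50 mm; origin at the centre of its underside. A shaft's foot stands 10 mm above the table in it.
- basket: Loose steel wire reject basket with a red tag, 170 x 150 mm (x, y), 70 mm high, walls and floor 4 mm, open on top, about 0.9 kg; origin at the centre of its underside, z up.
- arbor: Bystander: plain test arbor, aluminium with a blue tab, no key, otherwise of the same shape as the new shaft, standing in the other rack hole. Origin: centre of the foot.
- dish_a: Bystander: clear dish 90 mm across, 15 mm high, reddish seed, right of the mill. Origin under its centre.
- dish_b: Bystander: clear dish 90 mm across, 15 mm high, dark seed, near the robot. Origin under its centre.
- jar: Bystander: amber jar with white cap, 68 mm across, 100 mm high, left of the mill. Origin under its centre.
- brush: Bystander: small hand brush, 170 mm long, lying near the robot.
Mind the look-alikes: they are no part of the job. There is more than one size of the worn; the job needs the larger.

How it is judged:
By the outcome, as a careful person would: the job done as asked, in the order asked, and still so for the second after the job is handed in, while the arm keeps its last pose, push and grip.
It also fails if it takes over 58 s, if anything falls off the work surface, if the arm or the gripper's body presses on something with over 40 N, if the wrist force passes 120 N, or if a joint passes its speed limit or range.

## Working session

There is one attempt and no reset: what is moved stays moved. The work goes in short steps, Python scripts to look and compute and a tool call to move; the robot and the scene stay as the last step left them, time stands still between calls to the robot, and variables do not carry over. Pictures are saved under pics/ and viewed, at most 10 in all, crops included, and the job is handed in when it is done.

Besides the shell and the picture viewer there is one more tool, called after "Request:" as a command line: name --argument value ..., lists and objects as JSON in quotes. drive_tool: Moves the arm, as the interface text tells. Its arguments: {"type":"object","properties":{"steps":{"type":"array"},"force":{"type":"number"}},"required":["steps"]}

```bash
mkdir -p pics
cat > h.py <<'E'
import numpy as np, cv2
from station import ctrl
def save(n,im): cv2.imwrite('pics/'+n+'.png',im['color'][:,:,::-1])
def cloud(im):
    d=im['depth'];v,u=np.mgrid[:d.shape[0],:d.shape[1]]
    P=np.stack([(u-im['cx'])/im['fx']*d,(v-im['cy'])/im['fy']*d,d],-1)
    return (P-im['t'])@im['R']
def ray(im,u,v,z):
    d=im['R'].T@np.array([(u-im['cx'])/im['fx'],(v-im['cy'])/im['fy'],1]);c=-im['R'].T@im['t']
    return c+d*(z-c[2])/d[2]
E
python3 - <<'E'
from h import *
import pickle
print(ctrl.get_obs(),ctrl.grip_point_offset)
D={n:ctrl.get_image(n) for n in('scene','top')}
pickle.dump(D,open('d.pkl','wb'))
for n in D: save(n,D[n]); print(n,D[n]['fx'],-D[n]['R'].T@D[n]['t'])
cv2.imwrite('pics/both.png',np.hstack([cv2.resize(D[n]['color'][:,:,::-1],(400,300)) for n in D]))
E
```

```text
{'t': 0.0, 'q': array([ 1.07500793e+00,  5.33264895e-02,  1.61430802e+00,  3.13371433e-05,
        1.47599919e+00, -1.18973661e-01]), 'dq': array([-0.00137547,  0.00183529, -0.00078286,  0.0014801 ,  0.00037981,
        0.00158955]), 'effort': array([ 3.37196516e-04, -3.93702078e+01, -3.70169020e+01, -1.85159447e-04,
        7.23552250e-03,  2.66456126e-06]), 'tool_pos': array([0.2296508 , 0.58060436, 0.23007348]), 'tool_rot': array([-5.88286729e-01, -3.08536016e+00,  3.04034499e-03]), 'contact_force': array([-0.42131359, -0.38873405, -1.33840202]), 'wrist_torque': array([-0.07649537, -0.02519318, -0.0396672 ]), 'grip_force': 0.0, 'opening': 0.08586425967092783} 0.0187
scene 486.13453288543997 [1.07219159 0.70574778 0.73978777]
top 380.2592056440804 [ 0.43582841 -0.01982314  1.05284666]
```

View pics/top.png

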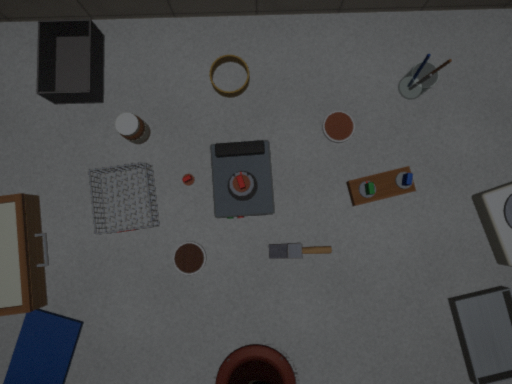

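View pics/scene.png

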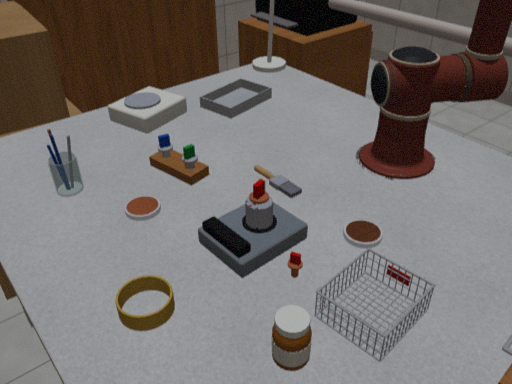

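The top view shows the worn red tab at about (241,182) on the mill, the green tab at (370,188), the blue one at (406,180) and the basket at (124,199). A small red look-alike lies at (188,179). The scene view agrees, with the worn tab at (259,188), the green at (189,152) and the look-alike at (295,262).

Run:
```python
from h import *
import pickle
D=pickle.load(open('d.pkl','rb'))
for n,im in D.items():
    hsv=cv2.cvtColor(im['color'],cv2.COLOR_RGB2HSV).astype(int);H,S,V=[hsv[...,i] for i in range(3)]
    P=cloud(im);c=-im['R'].T@im['t']
    for name,m,zt,xy in(('worn',((H<5)|(H>174))&(S>170)&(V>80),.155,(.48,.02)),('green',(H>45)&(H<80)&(S>100),.096,(.46,-.32)),('blue',(H>105)&(H<125)&(S>120),.096,(.48,-.42))):
        m=m&(np.hypot(P[...,0]-xy[0],P[...,1]-xy[1])<.09)&(P[...,2]>.05 if name!='worn' else P[...,2]>.11)
        Q=P[m]
        if len(Q)<5: print(n,name,len(Q));continue
        T=m&(P[...,2]>zt-.006); v,u=np.nonzero(T)
        X=np.array([ray(im,a,b,zt) for a,b in zip(u,v)]).reshape(-1,3)
        print(n,name,len(Q),'zmax',np.percentile(Q[:,2],[50,98]).round(4),'top n',len(X))
        if len(X)>4:
            r=cv2.minAreaRect(X[:,:2].astype(np.float32)*1000);print('  c',X.mean(0).round(4),'rect',np.round(r[0],1),np.round(r[1],1),round(r[2],1))
    # mill top plane, hub top
    if n=='top':
        z=P[...,2]
        for nm,lo,hi,b in(('mill',.038,.052,(.3,.65,-.12,.15)),('cover',.062,.078,(.3,.65,-.12,.15)),('hub',.099,.112,(.38,.58,-.05,.1)),('rack',.024,.036,(.36,.56,-.5,-.2)),('basket',.055,.08,(.3,.6,.2,.5))):
            m=(z>lo)&(z<hi)&(P[...,0]>b[0])&(P[...,0]<b[1])&(P[...,1]>b[2])&(P[...,1]<b[3])
            Q=P[m]
            if len(Q)<5: print(nm,len(Q));continue
            r=cv2.minAreaRect(Q[:,:2].astype(np.float32)*1000);print(nm,len(Q),np.median(Q[:,2]).round(4),np.round(r[0],1),np.round(r[1],1),round(r[2],1))
a=D['top']['color'][140:230,195:285];b=D['top']['color'][155:215,335:425]
s=D['scene']['color'][170:240,210:310]
cv2.imwrite('pics/crop.png',np.hstack([cv2.resize(x,(400,400),interpolation=2)[:,:,::-1] for x in(a,b)]))
```

```text
scene worn 44 zmax [0.1537 0.1564] top n 42
  c [0.5296 0.0235 0.155 ] rect [529.5  23.6] [27.5 12.5] 16.2
scene green 120 zmax [0.0836 0.0971] top n 38
  c [ 0.5116 -0.3003  0.096 ] rect [ 512.6 -300.8] [20.9 30.7] 86.1
scene blue 115 zmax [0.0844 0.0966] top n 36
  c [ 0.5331 -0.3973  0.096 ] rect [ 533.2 -397.5] [20.9 29.7] 79.6
top worn 66 zmax [0.1557 0.1591] top n 66
  c [0.5304 0.0191 0.155 ] rect [530.7  19.3] [27.9 12.8] 17.0
top green 88 zmax [0.0956 0.0996] top n 64
  c [ 0.511  -0.3074  0.096 ] rect [ 511.3 -307.1] [28.1 14.2] 3.2
top blue 96 zmax [0.0952 0.0991] top n 64
  c [ 0.5317 -0.4041  0.096 ] rect [ 531.9 -403.9] [14.2 29.5] 78.3
mill 3209 0.0458 [548.   43.5] [198.  207.9] 2.6
cover 669 0.0706 [572.6  20.7] [145.  129.5] 2.7
hub 212 0.1057 [529.8  18.4] [57.8 58.1] 89.3
rack 1101 0.031 [ 521.7 -357.8] [ 69.8 172.4] 12.2
basket 514 0.0704 [504.4 335.3] [172.  152.6] 6.5
```

View pics/crop.png

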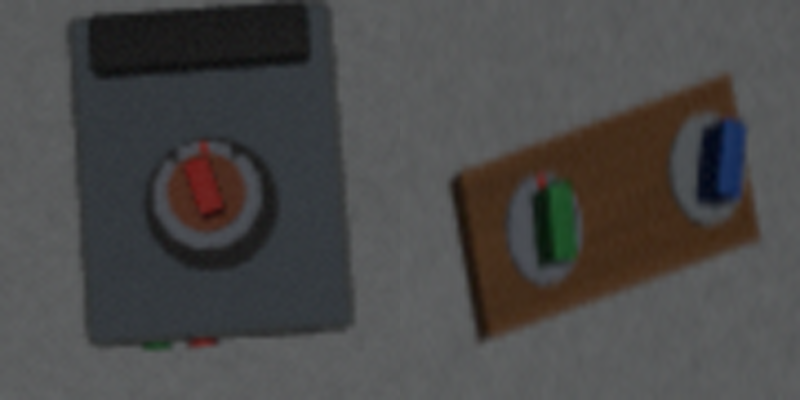

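The crop shows the worn tab on the hub, with the red key mark just beyond it at about (204,147). The green shaft's red dot at (541,180) is toward +x. Hub, rack and tab positions and sizes agree with the given dimensions, so I'm moving to hover over the worn shaft.

Request:
drive_tool --steps '[{"translation":[0,0,0],"angular":[0,0,-0.965],"gripper":1},{"translation":[0,0,0],"angular":[0,0,-0.965],"gripper":1},{"translation":[0,0,0],"angular":[0,0,-0.965],"gripper":1},{"translation":[0,0,0],"angular":[0,0,-0.965],"gripper":1},{"translation":[0,0,0],"angular":[0,0,-0.965],"gripper":1},{"translation":[-0.2,-0.975,0],"angular":[0,0,0],"gripper":1},{"translation":[-0.2,-0.975,0],"angular":[0,0,0],"gripper":1},{"translation":[-0.2,-0.975,0],"angular":[0,0,0],"gripper":1}]' --force 60

```text
t: 1.1
tool_pos: [0.2873, 0.475, 0.2306]
tool_rot: [0.465, -3.106, 0.001]
contact_force: [0.2, 0.4, 0.3]
opening: 0.0854
grip_force: 0.0
```

Request:
drive_tool --steps '[{"translation":[-0.2,-0.975,0],"angular":[0,0,0],"gripper":1},{"translation":[-0.2,-0.975,0],"angular":[0,0,0],"gripper":1},{"translation":[-0.2,-0.975,0],"angular":[0,0,0],"gripper":1},{"translation":[-0.2,-0.975,0],"angular":[0,0,0],"gripper":1},{"translation":[-0.2,-0.975,0],"angular":[0,0,0],"gripper":1},{"translation":[-0.2,-0.975,0],"angular":[0,0,0],"gripper":1},{"translation":[-0.2,-0.975,0],"angular":[0,0,0],"gripper":1},{"translation":[-0.2,-0.975,0],"angular":[0,0,0],"gripper":1}]'

```text
t: 2.1
tool_pos: [0.4398, 0.1954, 0.2308]
tool_rot: [0.465, -3.106, 0.0]
contact_force: [0.1, 0.7, -0.2]
opening: 0.0855
grip_force: 0.0
```

Request:
drive_tool --steps '[{"translation":[-0.2,-0.975,0],"angular":[0,0,0],"gripper":1},{"translation":[-0.2,-0.975,0],"angular":[0,0,0],"gripper":1},{"translation":[-0.2,-0.975,0],"angular":[0,0,0],"gripper":1},{"translation":[0,0,0],"angular":[0,0,0],"gripper":1},{"translation":[0,0,0],"angular":[0,0,0],"gripper":1}]'

```text
t: 2.72
tool_pos: [0.4963, 0.0921, 0.2308]
tool_rot: [0.464, -3.106, -0.001]
contact_force: [0.9, -0.3, -0.4]
opening: 0.0852
grip_force: 0.0
```

```bash
cat >> h.py <<'E'
from scipy.spatial.transform import Rotation as Ro
def to(target,yaw):
    "shift left in tool units, at the current and at the wanted yaw (world angle of tool y, deg), and the turn left in units"
    o=ctrl.get_obs();R=Ro.from_rotvec(o['tool_rot']);M=R.as_matrix()
    y=np.degrees(np.arctan2(M[1,1],M[0,1]));dy=(yaw-y+90)%180-90
    d=np.array(target)-o['tool_pos'];M2=Ro.from_rotvec([0,0,np.radians(dy)]).as_matrix()@M
    print('t',o['t'],'pos',o['tool_pos'].round(4),'yaw',y.round(2),'z',M[:,2].round(4),'q6',o['q'][5].round(2),'open',o['opening'].round(4),'F',o['contact_force'].round(1))
    print('turn wz',round(-dy/8,3),'shift now',(M.T@d/.04).round(3),'after turn',(M2.T@d/.04).round(3))
E
python3 - <<'E'
from h import *
to([.530,.019,.18],107)
im=ctrl.get_image('wrist');save('w1',im)
print(im['fx'],-im['R'].T@im['t'])
P=cloud(im)
import pickle;pickle.dump(im,open('w1.pkl','wb'))
E
```

```text
Traceback (most recent call last):
  File "h.py", line 17, in to
    print('t',o['t'],'pos',o['tool_pos'].round(4),'yaw',y.round(2),'z',M[:,2].round(4),'q6',o['q'][5].round(2),'open',o['opening'].round(4),'F',o['contact_force'].round(1))
                                                                                                                      ^^^^^^^^^^^^^^^^^^
AttributeError: 'float' object has no attribute 'round'
```

```bash
sed -i "s/o\['opening'\].round(4)/round(o['opening'],4)/" h.py
python3 - <<'E'
from h import *
to([.530,.019,.2],107)
E
```

```text
t 2.725 pos [0.4963 0.0921 0.2308] yaw 107.0 z [-1.1e-03  4.0e-04 -1.0e+00] q6 -1.83 open 0.0852 F [ 0.9 -0.3 -0.4]
turn wz 0.0 shift now [-0.271 -1.994  0.769] after turn [-0.271 -1.994  0.769]
```

Request:
drive_tool --steps '[{"translation":[-0.09,-0.7,0.2],"angular":[0,0,0],"gripper":1},{"translation":[-0.09,-0.7,0.2],"angular":[0,0,0],"gripper":1},{"translation":[-0.09,-0.6,0.2],"angular":[0,0,0],"gripper":1},{"translation":[0,0,0],"angular":[0,0,0],"gripper":1},{"translation":[0,0,0],"angular":[0,0,0],"gripper":1}]'

```text
t: 3.35
tool_pos: [0.5302, 0.0196, 0.2075]
tool_rot: [-0.467, 3.107, 0.001]
contact_force: [-0.4, 0.8, -0.1]
opening: 0.0858
grip_force: 0.0
```

Run:
```python
from h import *
import pickle
to([.530,.019,.123],107)
im=ctrl.get_image('wrist');save('w1',im);pickle.dump(im,open('w1.pkl','wb'))
print(im['fx'],-im['R'].T@im['t'])
```

```text
t 3.35 pos [0.5302 0.0196 0.2075] yaw 107.08 z [-1.e-04  5.e-04 -1.e+00] q6 -1.97 open 0.0858 F [-0.4  0.8 -0.1]
turn wz 0.01 shift now [ 0.009 -0.015  2.111] after turn [ 0.009 -0.015  2.111]
311.09144569306284 [ 0.45563564 -0.00349568  0.34980106]
```

View pics/w1.png

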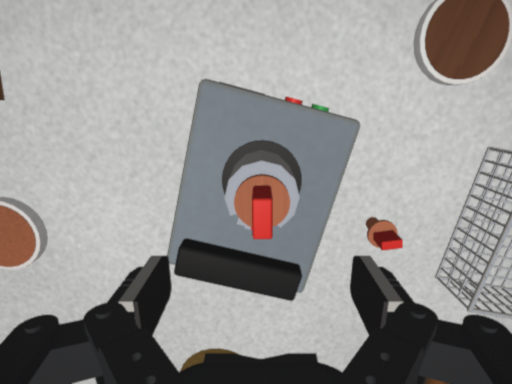

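The wrist view shows the worn tab at about (262,213), upright between the fingers and well aligned. The hub is at about (262,195), and the look-alike at (384,237) is well clear.

Run:
```python
from h import *
import pickle
im=pickle.load(open('w1.pkl','rb'));P=cloud(im)
hsv=cv2.cvtColor(im['color'],cv2.COLOR_RGB2HSV).astype(int);H,S,V=[hsv[...,i] for i in range(3)]
def rect(m,z,nm):
    v,u=np.nonzero(m);X=np.array([ray(im,a,b,z) for a,b in zip(u,v)])
    r=cv2.minAreaRect(X[:,:2].astype(np.float32)*1000);print(nm,len(u),np.round(r[0],1),np.round(r[1],1),round(r[2],1),'depth z',np.median(P[m][:,2]).round(4))
near=np.hypot(P[...,0]-.53,P[...,1]-.019)<.05
rect(near&((H<5)|(H>174))&(S>170)&(P[...,2]>.150),.155,'tab')
z=P[...,2]
rect(near&(z>.100)&(z<.109),.105,'hub')
rect(near&(z>.112)&(z<.122)&(H>4)&(H<20)&(S>90),.119,'collar')
m=(z>.04)&(z<.05)&(abs(P[...,1]-.02)<.12)&(P[...,0]>.4)
rect(m,.045,'mill'); rect((z>.066)&(z<.075)&(abs(P[...,1]-.02)<.1)&(P[...,0]>.55),.07,'cover')
```

```text
tab 819 [526.5  19.2] [29.4 12.8] 17.7 depth z 0.1546
hub 1584 [527.   19.8] [59.8 60. ] 31.2 depth z 0.1046
collar 1450 [526.8  19.5] [41.6 43. ] 19.7 depth z 0.1187
mill 19989 [546.2  20.7] [196.4 156.6] 2.6 depth z 0.0446
cover 3727 [622.7  24.2] [ 35.5 127.7] 2.7 depth z 0.0695
```

Request:
drive_tool --steps '[{"translation":[0.05,0,0.6],"angular":[0,0,0],"gripper":1},{"translation":[0,0,0.6],"angular":[0,0,0],"gripper":1},{"translation":[0,0,0.6],"angular":[0,0,0],"gripper":1},{"translation":[0,0,0.3],"angular":[0,0,0],"gripper":1},{"translation":[0,0,0],"angular":[0,0,0],"gripper":0},{"translation":[0,0,0],"angular":[0,0,0],"gripper":0},{"translation":[0,0,0],"angular":[0,0,0],"gripper":0},{"translation":[0,0,0],"angular":[0,0,0],"gripper":0}]' --force 60

```text
t: 4.4
tool_pos: [0.529, 0.0182, 0.1241]
tool_rot: [-0.464, 3.106, 0.001]
contact_force: [-2.4, 7.1, 2.3]
opening: 0.0132
grip_force: 61.9
```

Request:
drive_tool --steps '[{"translation":[0,0,0],"angular":[0,0,0],"gripper":0},{"translation":[0,0,0],"angular":[0,0,0],"gripper":0}]'

```text
t: 4.65
tool_pos: [0.529, 0.0183, 0.1241]
tool_rot: [-0.465, 3.106, 0.001]
contact_force: [-1.5, 2.0, 4.2]
opening: 0.013
grip_force: 59.7
```

Run:
```python
from h import *
import pickle
to([.528,.019,.23],107)
im=ctrl.get_image('wrist');pickle.dump(im,open('w2.pkl','wb'));save('w2',im)
P=cloud(im);hsv=cv2.cvtColor(im['color'],cv2.COLOR_RGB2HSV).astype(int);H,S,V=[hsv[...,i] for i in range(3)]
def rect(m,z,nm):
    v,u=np.nonzero(m)
    if len(u)<9: print(nm,len(u));return
    X=np.array([ray(im,a,b,z) for a,b in zip(u,v)])
    r=cv2.minAreaRect(X[:,:2].astype(np.float32)*1000);print(nm,len(u),np.round(r[0],1),np.round(r[1],1),round(r[2],1),'depth z',np.median(P[m][:,2]).round(4))
near=np.hypot(P[...,0]-.53,P[...,1]-.019)<.05;z=P[...,2]
rect(near&((H<5)|(H>174))&(S>170)&(z>.150),.155,'tab')
rect(near&(z>.112)&(z<.122)&(H>4)&(H<20)&(S>90),.119,'collar')
rect(near&(z>.100)&(z<.109),.105,'hub')
```

```text
t 4.65 pos [0.529  0.0183 0.1241] yaw 107.01 z [ 9.e-04  9.e-04 -1.e+00] q6 -1.97 open 0.013 F [-1.5  2.   4.2]
turn wz 0.002 shift now [ 0.016  0.026 -2.647] after turn [ 0.016  0.026 -2.647]
tab 2064 [526.4  17.2] [31.3 13.4] 16.1 depth z 0.1545
collar 1630 [517.   15.2] [23.  43.2] 15.4 depth z 0.1186
hub 2971 [519.1  18.4] [45.7 61.2] 10.6 depth z 0.1047
```

View pics/w2.png

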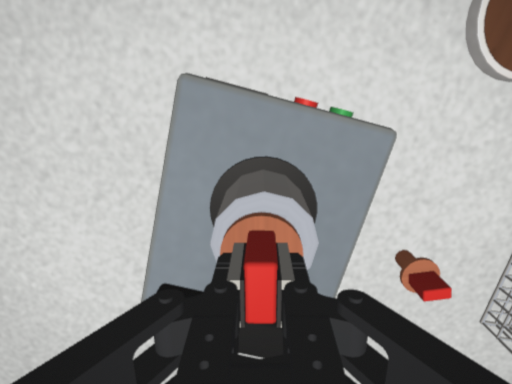

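The picture shows the red tab held between the pads at about (261,280), with nothing else caught. I'm pulling straight up and carrying it to the basket.

Request:
drive_tool --steps '[{"translation":[0,0,-0.4],"angular":[0,0,0],"gripper":0},{"translation":[0,0,-0.4],"angular":[0,0,0],"gripper":0},{"translation":[0,0,-0.6],"angular":[0,0,0],"gripper":0},{"translation":[0,0,-0.6],"angular":[0,0,0],"gripper":0},{"translation":[0,0,-0.6],"angular":[0,0,0],"gripper":0},{"translation":[0,0,0],"angular":[0,0,0],"gripper":0},{"translation":[0,0,0],"angular":[0,0,0],"gripper":0}]'

```text
t: 5.58
tool_pos: [0.528, 0.0175, 0.2266]
tool_rot: [0.464, -3.106, 0.001]
contact_force: [-0.3, 0.2, -2.0]
opening: 0.0129
grip_force: 59.1
```

Request:
drive_tool --steps '[{"translation":[-0.1,0.4,0],"angular":[0,0,0],"gripper":0},{"translation":[-0.2,0.8,0],"angular":[0,0,0],"gripper":0},{"translation":[-0.2,0.9,0],"angular":[0,0,0],"gripper":0},{"translation":[-0.2,0.9,0],"angular":[0,0,0],"gripper":0},{"translation":[-0.2,0.9,0],"angular":[0,0,0],"gripper":0},{"translation":[-0.2,0.9,0],"angular":[0,0,0],"gripper":0},{"translation":[-0.2,0.9,0],"angular":[0,0,0],"gripper":0},{"translation":[-0.2,0.9,0],"angular":[0,0,0],"gripper":0}]'

```text
t: 6.58
tool_pos: [0.5074, 0.2898, 0.2259]
tool_rot: [0.466, -3.105, 0.001]
contact_force: [0.9, 1.0, -1.3]
opening: 0.0131
grip_force: 59.0
```

Request:
drive_tool --steps '[{"translation":[-0.2,0.6,0],"angular":[0,0,0],"gripper":0},{"translation":[0,0.4,0],"angular":[0,0,0],"gripper":0},{"translation":[0,0,0],"angular":[0,0,0],"gripper":0},{"translation":[0,0,0],"angular":[0,0,0],"gripper":0}]'

```text
t: 7.08
tool_pos: [0.5045, 0.3278, 0.2269]
tool_rot: [0.464, -3.107, 0.001]
contact_force: [-0.7, -0.3, -2.6]
opening: 0.0129
grip_force: 59.0
```

Run:
```python
from h import *
to([.504,.335,.075],107)
im=ctrl.get_image('wrist');save('w3',im)
```

```text
t 7.075 pos [0.5045 0.3278 0.2269] yaw 106.99 z [-5.e-04 -8.e-04 -1.e+00] q6 -1.41 open 0.0129 F [-0.7 -0.3 -2.6]
turn wz -0.002 shift now [-0.043  0.178  3.799] after turn [-0.043  0.178  3.799]
```

View pics/w3.png

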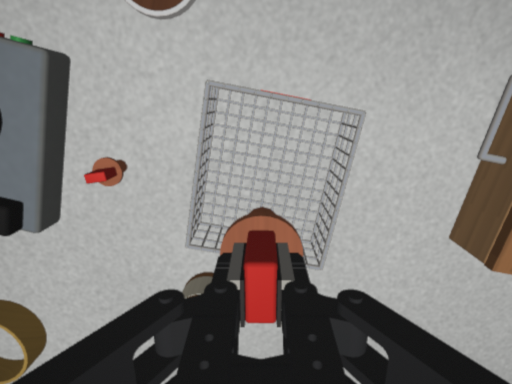

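The picture shows the worn shaft over the basket, whose rim corners are at about (209,85), (363,112), (322,266) and (188,246). The jar at (210,285) lies beyond it. I'm lowering the shaft into the basket.

Request:
drive_tool --steps '[{"translation":[0,0.18,0.4],"angular":[0,0,0],"gripper":0},{"translation":[0,0,0.8],"angular":[0,0,0],"gripper":0},{"translation":[0,0,0.8],"angular":[0,0,0],"gripper":0},{"translation":[0,0,0.8],"angular":[0,0,0],"gripper":0},{"translation":[0,0,0.7],"angular":[0,0,0],"gripper":0},{"translation":[0,0,0],"angular":[0,0,0],"gripper":0},{"translation":[0,0,0],"angular":[0,0,0],"gripper":0}]'

```text
t: 8.0
tool_pos: [0.5031, 0.3355, 0.088]
tool_rot: [-0.464, 3.106, 0.001]
contact_force: [0.2, -0.2, -2.4]
opening: 0.0131
grip_force: 58.9
```

Request:
drive_tool --steps '[{"translation":[0,0,0],"angular":[0,0,0],"gripper":0.5},{"translation":[0,0,0],"angular":[0,0,0],"gripper":0.5},{"translation":[0,0,0],"angular":[0,0,0],"gripper":0.5},{"translation":[0,0,0],"angular":[0,0,0],"gripper":0.5},{"translation":[0,0,-0.5],"angular":[0,0,0],"gripper":0.5},{"translation":[0,0,-1],"angular":[0,0,0],"gripper":0.5},{"translation":[0,0,-1],"angular":[0,0,0],"gripper":0.5},{"translation":[0,0,-1],"angular":[0,0,0],"gripper":0.5}]'

```text
t: 9.0
tool_pos: [0.5025, 0.3354, 0.2298]
tool_rot: [-0.465, 3.106, 0.001]
contact_force: [0.3, -0.8, -0.2]
opening: 0.0428
grip_force: 0.0
```

Run:
```python
from h import *
import pickle
to([.511,-.307,.2],93)
w=ctrl.get_image('wrist');T=ctrl.get_image('top');pickle.dump(T,open('t2.pkl','wb'))
cv2.imwrite('pics/w4.png',np.hstack([cv2.resize(x['color'],(400,300))[:,:,::-1] for x in(w,T)]))
```

```text
t 9.0 pos [0.5025 0.3354 0.2298] yaw 107.01 z [ 8.e-04  5.e-04 -1.e+00] q6 -1.4 open 0.0428 F [ 0.3 -0.8 -0.2]
turn wz 1.752 shift now [  4.496 -15.419   0.738] after turn [  0.629 -16.048   0.741]
```

View pics/w4.png

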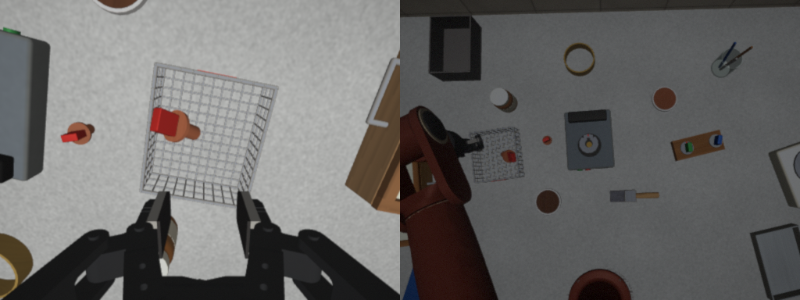

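The worn shaft lies in the basket, at about (175,125) on the left of the picture, and the basket has not moved. Next is the green shaft.

Request:
drive_tool --steps '[{"translation":[0,0,0],"angular":[0,0,0.876],"gripper":1},{"translation":[0,0,0],"angular":[0,0,0.876],"gripper":1},{"translation":[0.03,-0.9,0],"angular":[0,0,0],"gripper":1},{"translation":[0.03,-0.9,0],"angular":[0,0,0],"gripper":1},{"translation":[0.03,-0.9,0],"angular":[0,0,0],"gripper":1},{"translation":[0.03,-0.9,0],"angular":[0,0,0],"gripper":1},{"translation":[0.03,-0.9,0],"angular":[0,0,0],"gripper":1},{"translation":[0.03,-0.9,0],"angular":[0,0,0],"gripper":1}]'

```text
t: 10.1
tool_pos: [0.5063, 0.1182, 0.2273]
tool_rot: [0.082, -3.14, -0.0]
contact_force: [0.4, -0.3, 0.2]
opening: 0.085
grip_force: 0.0
```

Request:
drive_tool --steps '[{"translation":[0.03,-0.9,0],"angular":[0,0,0],"gripper":1},{"translation":[0.03,-0.9,0],"angular":[0,0,0],"gripper":1},{"translation":[0.03,-0.9,0],"angular":[0,0,0],"gripper":1},{"translation":[0.03,-0.9,0],"angular":[0,0,0],"gripper":1},{"translation":[0.03,-0.9,0],"angular":[0,0,0],"gripper":1},{"translation":[0.03,-0.9,0],"angular":[0,0,0],"gripper":1},{"translation":[0.03,-0.9,0],"angular":[0,0,0],"gripper":1},{"translation":[0.03,-0.9,0],"angular":[0,0,0],"gripper":1}]'

```text
t: 11.1
tool_pos: [0.5118, -0.1699, 0.2273]
tool_rot: [0.082, -3.14, -0.0]
contact_force: [0.3, -1.2, 0.6]
opening: 0.0853
grip_force: 0.0
```

Run:
```python
from h import *
to([.511,-.307,.17],93)
```

```text
t 11.1 pos [ 0.5118 -0.1699  0.2273] yaw 92.99 z [-2.e-04  2.e-04 -1.e+00] q6 -2.08 open 0.0853 F [ 0.3 -1.2  0.6]
turn wz -0.001 shift now [ 0.198 -3.422  1.431] after turn [ 0.199 -3.422  1.431]
```

Request:
drive_tool --steps '[{"translation":[0.05,-0.85,0.2],"angular":[0,0,0],"gripper":1},{"translation":[0.05,-0.85,0.2],"angular":[0,0,0],"gripper":1},{"translation":[0.05,-0.85,0.2],"angular":[0,0,0],"gripper":1},{"translation":[0.05,-0.6,0.2],"angular":[0,0,0],"gripper":1},{"translation":[0,0,0],"angular":[0,0,0],"gripper":1},{"translation":[0,0,0],"angular":[0,0,0],"gripper":1}]'

```text
t: 11.85
tool_pos: [0.5108, -0.2944, 0.1954]
tool_rot: [-0.083, 3.14, 0.001]
contact_force: [-0.1, 0.8, 0.4]
opening: 0.0852
grip_force: 0.0
```

```bash
cat >> h.py <<'E'
def rect(im,m,z,nm):
    P=cloud(im);v,u=np.nonzero(m)
    if len(u)<9: print(nm,len(u));return
    X=np.array([ray(im,a,b,z) for a,b in zip(u,v)])
    r=cv2.minAreaRect(X[:,:2].astype(np.float32)*1000);print(nm,len(u),'px',u.mean().round(),v.mean().round(),np.round(r[0],1),np.round(r[1],1),round(r[2],1),'mean',(X.mean(0)*1000).round(1),'z',np.median(P[m][:,2]).round(4))
def hsv(im): return np.moveaxis(cv2.cvtColor(im['color'],cv2.COLOR_RGB2HSV).astype(int),-1,0)
E
python3 - <<'E'
from h import *
import pickle
to([.511,-.307,.064],93)
im=ctrl.get_image('wrist');save('w5',im);pickle.dump(im,open('w5.pkl','wb'))
P=cloud(im);z=P[...,2];H,S,V=hsv(im)
near=np.hypot(P[...,0]-.511,P[...,1]+.307)<.05
rect(im,near&(H>45)&(H<80)&(S>100)&(z>.092),.096,'tab')
rect(im,near&(z>.054)&(z<.065),.06,'collar')
rect(im,near&(z>.054)&(z<.065)&((H<8)|(H>172))&(S>100),.06,'dot')
E
```

```text
t 11.85 pos [ 0.5108 -0.2944  0.1954] yaw 93.02 z [ 0.e+00  6.e-04 -1.e+00] q6 -2.27 open 0.0852 F [-0.1  0.8  0.4]
turn wz 0.002 shift now [ 0.013 -0.316  3.285] after turn [ 0.013 -0.316  3.285]
tab 569 px 245.0 196.0 [ 507.5 -307.2] [29.8 13. ] 2.6 mean [ 507.4 -307.    96. ] z 0.0955
collar 1104 px 248.0 182.0 [ 507.3 -306.9] [41.9 42.7] 1.0 mean [ 505.2 -306.3   60. ] z 0.0596
dot 0
```

View pics/w5.png

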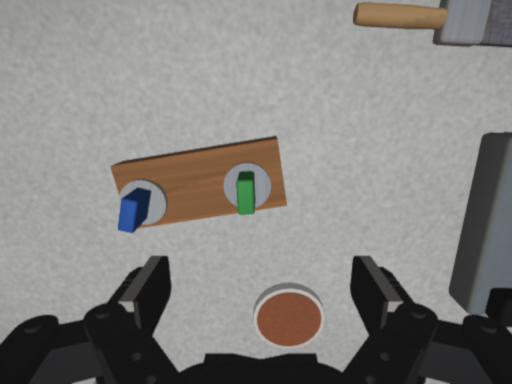

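The picture shows the green tab at (245,196) on the right of the rack, with the arbor's blue tab at (135,210) well outside the right-hand grasp. The tab's yaw is 2.6 deg. I'm descending to grip.

Request:
drive_tool --steps '[{"translation":[0.05,-0.31,0.3],"angular":[0,0,0],"gripper":0.75},{"translation":[0,0,0.7],"angular":[0,0,0],"gripper":0.75},{"translation":[0,0,0.8],"angular":[0,0,0],"gripper":0.75},{"translation":[0,0,0.8],"angular":[0,0,0],"gripper":0.75},{"translation":[0,0,0.4],"angular":[0,0,0],"gripper":0.75},{"translation":[0,0,0.23],"angular":[0,0,0],"gripper":0.75},{"translation":[0,0,0],"angular":[0,0,0],"gripper":0.75}]'

```text
t: 12.78
tool_pos: [0.5095, -0.3077, 0.0661]
tool_rot: [0.082, -3.14, -0.0]
contact_force: [0.4, -0.3, 1.2]
opening: 0.0641
grip_force: 0.0
```

Request:
drive_tool --steps '[{"translation":[0,0,0],"angular":[0,0,0],"gripper":0},{"translation":[0,0,0],"angular":[0,0,0],"gripper":0},{"translation":[0,0,0],"angular":[0,0,0],"gripper":0},{"translation":[0,0,0],"angular":[0,0,0],"gripper":0},{"translation":[0,0,0],"angular":[0,0,0],"gripper":0},{"translation":[0,0,0],"angular":[0,0,0],"gripper":0}]' --force 90

```text
t: 13.52
tool_pos: [0.51, -0.3079, 0.0671]
tool_rot: [-0.082, 3.139, -0.001]
contact_force: [0.1, 2.4, 5.4]
opening: 0.0126
grip_force: 88.3
```

Request:
drive_tool --steps '[{"translation":[0,0,-0.3],"angular":[0,0,0],"gripper":0},{"translation":[0,0,-0.6],"angular":[0,0,0],"gripper":0},{"translation":[0,0,-0.8],"angular":[0,0,0],"gripper":0},{"translation":[0,0,-0.8],"angular":[0,0,0],"gripper":0},{"translation":[0,0,-0.8],"angular":[0,0,0],"gripper":0},{"translation":[0,0,-0.2],"angular":[0,0,0],"gripper":0},{"translation":[0,0,0],"angular":[0,0,0],"gripper":0}]'

```text
t: 14.4
tool_pos: [0.5091, -0.3074, 0.2056]
tool_rot: [0.082, -3.14, -0.0]
contact_force: [0.4, -0.0, -2.4]
opening: 0.0125
grip_force: 88.3
```

Run:
```python
from h import *
import pickle
to([.529,.0195,.2],92.7)
im=ctrl.get_image('wrist');save('w6',im);pickle.dump(im,open('w6.pkl','wb'))
o=ctrl.get_obs();p=o['tool_pos'];print(p)
P=cloud(im);z=P[...,2];H,S,V=hsv(im)
near=np.hypot(P[...,0]-p[0],P[...,1]-p[1])<.05
rect(im,near&(H>45)&(H<80)&(S>100)&(z>p[2]+.024),p[2]+.032,'tab')
T=pickle.load(open('t2.pkl','rb'));P=cloud(T);z=P[...,2];H,S,V=hsv(T)
near=np.hypot(P[...,0]-.53,P[...,1]-.019)<.045
rect(T,near&(z>.099)&(z<.112),.105,'hub');rect(T,near&(z<.09)&(np.hypot(P[...,0]-.53,P[...,1]-.019)<.022),.105,'bore')
rect(T,near&(z>.099)&(z<.112)&((H<8)|(H>172))&(S>90),.105,'mark')
```

```text
t 14.4 pos [ 0.5091 -0.3074  0.2056] yaw 92.99 z [-5.e-04  2.e-04 -1.e+00] q6 -2.29 open 0.0125 F [ 0.4 -0.  -2.4]
turn wz 0.036 shift now [-0.923  8.137  0.141] after turn [-0.882  8.141  0.141]
[ 0.50868584 -0.3070884   0.20444525]
tab 2042 px 260.0 285.0 [ 504.3 -308.1] [31.3 13.7] 3.0 mean [ 503.9 -308.   236.4] z 0.234
hub 371 px 241.0 184.0 [529.9  18.4] [57.7 57.9] 88.5 mean [529.   18.6 105. ] z 0.106
bore 81 px 241.0 183.0 [531.4  17.6] [21.3 27. ] 62.2 mean [530.9  18.6 105. ] z 0.0688
mark 4
```

View pics/w6.png

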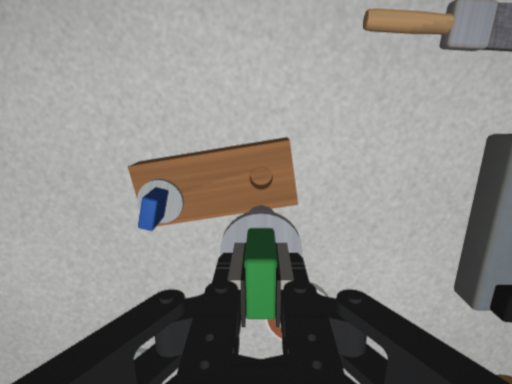

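The picture shows the green shaft held at (260,285), its hole at (262,178) empty and the arbor untouched at (155,205). I'm carrying it to the hub.

Request:
drive_tool --steps '[{"translation":[0,0.4,0],"angular":[0,0,0.04],"gripper":0},{"translation":[-0.1,0.8,0],"angular":[0,0,0],"gripper":0},{"translation":[-0.1,0.8,0],"angular":[0,0,0],"gripper":0},{"translation":[-0.1,0.8,0],"angular":[0,0,0],"gripper":0},{"translation":[-0.1,0.8,0],"angular":[0,0,0],"gripper":0},{"translation":[-0.1,0.8,0],"angular":[0,0,0],"gripper":0},{"translation":[-0.1,0.8,0],"angular":[0,0,0],"gripper":0},{"translation":[-0.1,0.8,0],"angular":[0,0,0],"gripper":0}]'

```text
t: 15.45
tool_pos: [0.5249, -0.0644, 0.2045]
tool_rot: [0.074, -3.138, -0.002]
contact_force: [0.8, 0.5, -2.0]
opening: 0.0123
grip_force: 88.3
```

Request:
drive_tool --steps '[{"translation":[-0.1,0.8,0],"angular":[0,0,0],"gripper":0},{"translation":[-0.1,0.8,0],"angular":[0,0,0],"gripper":0},{"translation":[0,0.4,0],"angular":[0,0,0],"gripper":0},{"translation":[0,0.2,0],"angular":[0,0,0],"gripper":0},{"translation":[0,0,0],"angular":[0,0,0],"gripper":0},{"translation":[0,0,0],"angular":[0,0,0],"gripper":0}]'

```text
t: 16.2
tool_pos: [0.5299, 0.021, 0.206]
tool_rot: [0.072, -3.141, 0.001]
contact_force: [-1.0, -0.5, -2.4]
opening: 0.0126
grip_force: 88.1
```

Run:
```python
from h import *
to([.529,.0196,.17],92.65)
```

```text
t 16.2 pos [0.5299 0.021  0.206 ] yaw 92.62 z [-1.e-04 -3.e-04 -1.e+00] q6 -1.72 open 0.0126 F [-1.  -0.5 -2.4]
turn wz -0.004 shift now [ 0.025 -0.034  0.901] after turn [ 0.025 -0.034  0.901]
```

Request:
drive_tool --steps '[{"translation":[0.025,-0.035,0.5],"angular":[0,0,0],"gripper":0},{"translation":[0,0,0.4],"angular":[0,0,0],"gripper":0},{"translation":[0,0,0],"angular":[0,0,0],"gripper":0},{"translation":[0,0,0.1],"angular":[0,0,0],"gripper":0},{"translation":[0,0,0.1],"angular":[0,0,0],"gripper":0},{"translation":[0,0,0.1],"angular":[0,0,0],"gripper":0},{"translation":[0,0,0],"angular":[0,0,0],"gripper":0}]'

```text
t: 17.08
tool_pos: [0.5289, 0.0203, 0.1578]
tool_rot: [0.073, -3.14, -0.0]
contact_force: [-0.5, 0.3, -2.1]
opening: 0.0127
grip_force: 88.2
```

Run:
```python
from h import *
to([.529,.0196,.15],92.65)
```

```text
t 17.075 pos [0.5289 0.0203 0.1578] yaw 92.68 z [-5.e-04  1.e-04 -1.e+00] q6 -1.72 open 0.0127 F [-0.5  0.3 -2.1]
turn wz 0.003 shift now [-0.003 -0.019  0.196] after turn [-0.003 -0.019  0.196]
```

Request:
drive_tool --steps '[{"translation":[0,0,0.1],"angular":[0,0,0],"gripper":0},{"translation":[0,0,0.1],"angular":[0,0,0],"gripper":0},{"translation":[0,0,0.1],"angular":[0,0,0],"gripper":0},{"translation":[0,0,0],"angular":[0,0,0],"gripper":0}]'

```text
t: 17.58
tool_pos: [0.5287, 0.0203, 0.1455]
tool_rot: [0.073, -3.14, -0.0]
contact_force: [-0.6, -0.5, -2.2]
opening: 0.0126
grip_force: 88.2
```

Request:
drive_tool --steps '[{"translation":[0,0,0.1],"angular":[0,0,0],"gripper":0},{"translation":[0,0,0.1],"angular":[0,0,0],"gripper":0},{"translation":[0,0,0],"angular":[0,0,0],"gripper":0}]'

```text
t: 17.95
tool_pos: [0.5287, 0.0203, 0.1375]
tool_rot: [0.073, -3.14, -0.0]
contact_force: [-1.1, -0.4, -2.0]
opening: 0.0127
grip_force: 88.2
```

Request:
drive_tool --steps '[{"translation":[0,0,0.1],"angular":[0,0,0],"gripper":0},{"translation":[0,0,0.1],"angular":[0,0,0],"gripper":0},{"translation":[0,0,0.05],"angular":[0,0,0],"gripper":0},{"translation":[0,0,0],"angular":[0,0,0],"gripper":0}]'

```text
t: 18.45
tool_pos: [0.5288, 0.0203, 0.1278]
tool_rot: [0.073, -3.14, -0.0]
contact_force: [0.2, 0.3, -2.0]
opening: 0.0128
grip_force: 88.2
```

Request:
drive_tool --steps '[{"translation":[0,0,0.1],"angular":[0,0,0],"gripper":0},{"translation":[0,0,0.1],"angular":[0,0,0],"gripper":0},{"translation":[0,0,0],"angular":[0,0,0],"gripper":0},{"translation":[0,0,0],"angular":[0,0,0],"gripper":0}]'

```text
t: 18.95
tool_pos: [0.5296, 0.0203, 0.1211]
tool_rot: [-0.073, 3.139, -0.0]
contact_force: [-0.8, -0.1, 5.6]
opening: 0.0127
grip_force: 89.3
```

Request:
drive_tool --steps '[{"translation":[0,0,0.06],"angular":[0,0,0],"gripper":0},{"translation":[0,0,0.04],"angular":[0,0,0],"gripper":0},{"translation":[0,0,0],"angular":[0,0,0],"gripper":0},{"translation":[0,0,0],"angular":[0,0,0],"gripper":0}]'

```text
t: 19.45
tool_pos: [0.5298, 0.0203, 0.1182]
tool_rot: [-0.073, 3.139, -0.0]
contact_force: [-3.7, 0.1, 10.3]
opening: 0.0127
grip_force: 90.2
```

Request:
drive_tool --steps '[{"translation":[0,0,0.04],"angular":[0,0,0],"gripper":0},{"translation":[0,0,0],"angular":[0,0,0],"gripper":0},{"translation":[0,0,0],"angular":[0,0,0],"gripper":0}]'

```text
t: 19.82
tool_pos: [0.5299, 0.0203, 0.1182]
tool_rot: [-0.074, 3.14, -0.0]
contact_force: [-9.1, 0.8, 17.0]
opening: 0.0127
grip_force: 91.4
```

Run:
```python
from h import *
to([.529,.0196,.118],92.65)
print(ctrl.get_obs()['wrist_torque'].round(2))
w=ctrl.get_image('wrist');s=ctrl.get_image('scene')
P=cloud(w);z=P[...,2];H,S,V=hsv(w);near=np.hypot(P[...,0]-.529,P[...,1]-.02)<.05
g=near&(H>45)&(H<80)&(S>100)&(z>.135);rect(w,g,.147,'tab')
c=near&(S<60)&(z>.1)&(z<.125);print('collar/hub heights',np.histogram(z[c],bins=np.arange(.1,.126,.002)))
cv2.imwrite('pics/w7.png',np.hstack([cv2.resize(w['color'],(400,300)),cv2.resize(s['color'][150:270,190:350],(400,300),interpolation=2)])[:,:,::-1])
```

```text
t 19.825 pos [0.5299 0.0203 0.1182] yaw 92.68 z [ 1.1e-03 -2.0e-04 -1.0e+00] q6 -1.72 open 0.0127 F [-9.1  0.8 17. ]
turn wz 0.004 shift now [ 0.023 -0.017  0.005] after turn [ 0.023 -0.017  0.005]
[ 0.09  1.57 -0.07]
tab 2240 px 260.0 282.0 [525.   19.7] [34.6 14. ] 2.7 mean [524.5  19.8 147. ] z 0.1465
collar/hub heights (array([  88,  394, 2551,  136,  231, 1456,   49,   12,    3,    2,   19,
         43]), array([0.1  , 0.102, 0.104, 0.106, 0.108, 0.11 , 0.112, 0.114, 0.116,
       0.118, 0.12 , 0.122, 0.124]))
```

View pics/w7.png

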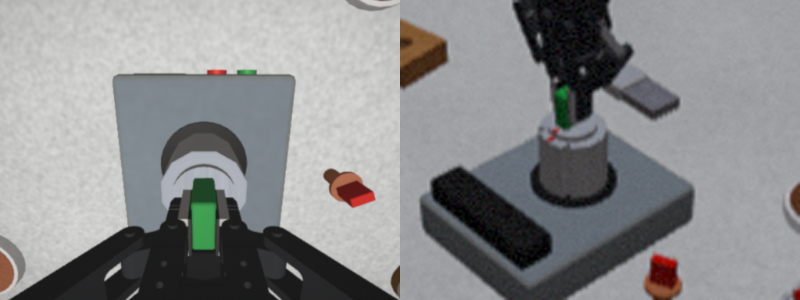

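The collar's top reads 0.111 m, which is the hub face plus 6 mm. The red dot lines up with the hub mark at about (552,132), and the press force is above the spring's, so the shaft is fully home.

Request:
drive_tool --steps '[{"translation":[0,0,0],"angular":[0,0,0],"gripper":0},{"translation":[0,0,0],"angular":[0,0,0],"gripper":0},{"translation":[0,0,0],"angular":[0,0,0],"gripper":0},{"translation":[0,0,0],"angular":[0,0,0],"gripper":0}]'

```text
t: 20.42
tool_pos: [0.5299, 0.0203, 0.1182]
tool_rot: [-0.074, 3.14, -0.0]
contact_force: [-8.3, 0.7, 17.0]
opening: 0.0124
grip_force: 91.4
```

```bash
python3 -c "
from station import ctrl
o=ctrl.get_obs();print(o['tool_pos'],o['contact_force']);print(ctrl.finish_job())"
```

```text
[0.52985597 0.02030954 0.11815548] [-8.27521334  0.71873676 17.04596502]
the job is handed in; nothing more can be done
None
```

The worn shaft is in the reject basket, and the green-tabbed shaft is keyed into the hub, gripped and held pressed fully home; I handed the job in at about 20 s.

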